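Hang the die caddy on the balancer arm

TASK

First move the jar that stands in the way beyond the tip of the spring-balanced arm onto the black tray, upright beside the spool. Then hang the caddy by its bail in the arm's hook, lower it until the arm has sunk and carries the whole weight at rest, and only then let go gently, so that it hangs free without the arm plunging or springing. Do not knock over or shift the spool, bottles or tin.

Things in the scene. Friction and masses are not known exactly. Their poses are not given: they have to be found in the camera images.
- balancer: Bench balancer: grey round cast foot (104 mm across) with a post, fixed to the bench. Origin at the centre of the foot's underside; z up; its x axis points level from the post along the arm towards the hook. The highest part of the post and fork is 175 mm above the bench.
- hinge_pivot (a point): The arm's hinge axis at the top of the post, 155 mm above the bench; the axis is level, along the balancer's y.
- hook_seat (a point): Where the middle of the bail bar lies in the hook, 219 mm from the hinge axis; moves with the arm. Unloaded about 0.26 m above the bench. Hook 14 mm wide (inner shoulder 22), open upwards; the bar has +-7 mm play along the arm between shoulder and upturned lip. Square to the arm, lip top is 14 mm and shoulder 3 mm above this point, arm's underside 16 mm below; lip's outer face 23 mm farther out.
- balancer_arm (a joint): Arm's hinge angle: 0 at its upper stop (unloaded), growing as the hook sinks; lower stop 0.85. From the pivot, the seat is seen at elevation 0.496 - angle. The spring gives from about 2 N on the hook, then about 0.15 rad per further newton; under the caddy it settles at 0.22 to 0.55 (its mass varies). Let go early or pressed too deep, it then swings too fast (limit 0.6 rad/s: within 15 mm of balance is safe).
- caddy: Loose grey metal caddy with fixed steel dies, 0.36 to 0.56 kg. Origin: centre of underside. Tray 110 mm along x, 66 along y, dies to 36 high. Straps at y = +-30.5 mm carry a level bail bar along y, 8 mm thick, 110 mm up, 57 mm clear. On its middle an upright wooden grip stem, 16 x 16 mm, 114 to 168 mm up. The hook passes under the bar between the straps: caddy's x along the arm, either way round.
- caddy_bail (a point): Middle of the bail bar's axis, 110 mm above the caddy's underside; the axes are the caddy's.
- jar: Glass jar with a bamboo lid, 56 mm across and 78 mm high (body 54 mm across up to 64 mm, lid above), 0.2 kg, upright, loose. Origin at the centre of its underside. It starts on the bench 85 to 110 mm beyond the raised hook, up to 30 mm to either side, where the caddy would strike it as it sinks.
- tray: Shallow black tray, fixed to the bench: 190 mm along its x, 118 mm along its y, rim 11 mm high, 2 mm thick; floor 2 mm above the bench. Origin at the centre of its underside.
- spool: Thread spool, 32 mm across, 42 mm high, standing on the tray; leave it there. Origin at the centre of its underside.
- glue_bottle: White bottle, 43 mm across, 112 mm high, standing on the bench; bystander. Origin at its underside.
- tin: Round red tin, 56 mm across, 35 mm high; bystander. Origin at its underside.
- dye_b: Brown bottle with a black cap, 34 mm across, 78 mm high, standing on the bench under the arm near the post; bystander. Origin at its underside.
There are look-alikes about, which are no part of the job. What is shaped like the jar but green or red is not meant.

How it is judged (in metres and radians):
On the way, in this order (a step that is already met when the one before it is completed fails the run):
1. the jar stands released and upright on the tray (x of jar in the frame of tray between -0.07 and 0.07 m and y of jar in the frame of tray between -0.035 and 0.035 m and z of jar in the frame of tray below 0.008 m and angle between jar's own z axis and vertical below 0.1 rad and contact force between jar and tray above 0.3 N and contact force between jar and the fingers below 0.1 N and linear speed of jar below 0.03 m/s), for 0.2 s.
2. the caddy's bail lies in the hook and the arm has sunk under it while the fingers still hold it (distance between caddy_bail and hook_seat below 0.016 m and value of joint balancer_arm above 0.2 rad and contact force between caddy and the fingers above 0.5 N and contact force between caddy and balancer above 1.5 N), for 0.2 s.
At the end, for the whole second after the job is handed in: Jar upright (0.1 rad), at rest, released on the tray floor, centre within 70 mm along and 35 mm across of its centre. Caddy released, hanging still off the bench, bail within 16 mm of the hook seat, tilt under 0.2 rad; arm at rest, sunk 0.2 to 0.8 rad. Spool, bottles, tin unmoved (all of step 1 and distance between caddy_bail and hook_seat below 0.016 m and value of joint balancer_arm between 0.2 and 0.8 rad and contact force between caddy and balancer above 2.5 N and contact force between caddy and the fingers below 0.1 N and angle between caddy's own z axis and vertical below 0.2 rad and height (world z) of caddy above 0.008 m and linear speed of caddy below 0.05 m/s and velocity of joint balancer_arm between -0.15 and 0.15 rad/s); the robot touches nothing.
It fails at once if once the caddy is let go on the hook, the arm plunges or springs faster than 0.6 rad/s (distance between caddy_bail and hook_seat below 0.03 m and contact force between caddy and the fingers below 0.05 N and (velocity of joint balancer_arm above 0.6 rad/s or velocity of joint balancer_arm below -0.6 rad/s)).
It fails at once if the jar is tipped over (angle between jar's own z axis and vertical above 0.6 rad).
It fails at once if the spool, a bottle or the tin is shifted more than 25 mm or knocked over (distance of any of spool, glue_bottle, tin, dye_b from where it was at the start of the episode above 0.025 m or angle between any of spool, glue_bottle, tin, dye_b's own z axis and vertical above 0.5 rad).
It also fails if it takes over 72 s, if anything falls off the work surface, if the arm or the gripper's body presses on something with over 40 N, if the wrist force passes 120 N, or if a joint passes its speed limit or range.

ROBOT

A 6-joint arm with a two-finger parallel gripper is mounted at the origin on a cart in front of the work surface, level with it; the furniture and walls round the work are solid. World frame = base frame: x ahead of the robot, y to its left, z up, the work surface at z = 0. Lengths are in mm, angles in rad, forces in N, time in s.
With the tool pointing down it reaches from about 375 to 900 mm from the base axis. Payload 3.1 kg.
Tool frame: the origin (TCP) lies on the centre line of the jaws, within the pads' length; the fingertips stand robot.tip_extent ahead of it and the grasp point (between the pads) lies 5 mm behind it (robot.tip_extent is the distance from the TCP to the fingertips, in mm); z points along the fingers, y is the line along which they close (so a half turn about z gives the same grasp; the last joint's range is limited). The gripper opens to 87 mm and grips with 3 to 60 N. Pads are 19 mm wide; open, the fingers measure 117 mm over their backs; the gripper's body (75 mm by 190 mm) begins 51 mm behind the grasp point.
Start: joints at [1.139, 0.527, 1.433, -0, 1.181, -0.178], TCP at [156.887, 604.965, 236.548] pointing down, gripper open.
Joint ranges: [-3.08, 3.08], [-0.75, 2.2], [0.22, 2.44], [-1.43, 4.57], [0, 2.65], [-2.85, 2.85]. Speed limits (rad/s): [2.79, 2.79, 3.14, 3.14, 3.14, 3.14].

INTERFACE

Orientations are given as a unit quaternion [x, y, z, w].
In Python, from station import robot, kin, sensors, cams, workorder gives the robot as it stands. The module is installed in compiled form; this text tells all that it offers. Calls block until the motion is done:
- robot.reach(position, orientation): joint-space move of the TCP to a pose.
- robot.move_straight(position, ori=None, speed=150): straight line of the TCP; ori=None keeps the orientation; speed is the mean speed in mm/s.
- robot.movej(angles): joint-space move.
- robot.gripper_to(opening, grasp_force=None): opening from 0.0 (shut) to 1.0 (fully open); grasp_force is the grip in N (None keeps the last); returns when the fingers have stopped.
- robot.pause(seconds).
- kin.solve_ik(position, orientation): joint angles nearest the present ones, or None.
- sensors.sense(): the state.
- cams.snapshot(name): name is "scene" or "side" or "wrist"; returns a dict with "img" (480x640x3 uint8, red, green, blue), "intrinsics" (3x3 intrinsics, pixels), "dist" ([k1, k2, p1, p2, k3] as OpenCV has them; the pictures are not rectified), "world_to_cam" (4x4, takes a point from world to camera coordinates). Camera axes: x right, y down, z forward; pixel columns grow to the right and rows downward; lengths in mm; the calibration is good to about 2 mm. A picture is of the moment at which its call begins. There is no depth.
A pose or a line that the arm cannot do raises robot.IKError and nothing moves.
- workorder.sign_off(): hands the job in; it is judged then, once.
The state is a dict: "t": time; "joint_pos": joint angles; "joint_velocities": joint speeds; "tau": joint torques, N m; "tool_pos": TCP position; "orientation": TCP orientation; "force": force on the tool from outside, world axes, zero at the start; "wrist_torque": the same for the moment, N m; "finger_gap": opening from 0.0 (shut) to 1.0 (fully open); "grip_force": force on a finger pad.
Only numpy, scipy, OpenCV 4.12 (cv2) and the standard library are available. Lean on these libraries where they do the work, as an engineer would, in place of code of your own. Each camera call takes 0.05 s, during which the arm holds its last target. There are 200 camera calls.

## Working session

There is one attempt and no reset: what is moved stays moved. The work goes in short steps, each a Python script; the robot and the scene stay as the last script left them, time stands still between calls to the robot, and variables do not carry over. Pictures are saved under pics/ and viewed, at most 10 in all, crops included, and the job is handed in when it is done.

```bash
mkdir -p pics
python3 - <<'E'
from station import robot,kin,sensors,cams
import cv2,json,numpy as np
s=sensors.sense();print(s['t'],s['tool_pos'],s['orientation'],robot.tip_extent,s['force'])
for n in ("scene","side","wrist"):
    d=cams.snapshot(n);cv2.imwrite(f'pics/{n}0.png',d['img'][:,:,::-1]);np.savez(f'{n}0.npz',**d)
    print(n,d['intrinsics'].tolist(),d['dist'],np.round(d['world_to_cam'],3).tolist())
E
```

```text
0.0 [156.60564691 604.33506285 235.55643522] [ 1.26556670e-01  9.91958774e-01 -1.04866484e-03 -3.17872879e-04] 14.0 [-0.38556147  0.52296826  0.32223908]
scene [[523.0008029874856, 0.0, 317.8915106306538], [0.0, 523.0008029874856, 242.2435534758642], [0.0, 0.0, 1.0]] [-0.09652015  0.          0.          0.          0.        ] [[-0.861, 0.508, -0.002, 591.353], [0.442, 0.748, -0.495, -51.342], [-0.25, -0.428, -0.869, 1358.869], [0.0, 0.0, 0.0, 1.0]]
side [[495.25257490977526, 0.0, 314.7697395335244], [0.0, 495.25257490977526, 241.19619077299757], [0.0, 0.0, 1.0]] [-0.13399995  0.          0.          0.          0.        ] [[-0.948, -0.317, 0.021, 474.498], [-0.159, 0.416, -0.895, 293.77], [0.275, -0.852, -0.445, 669.104], [0.0, 0.0, 0.0, 1.0]]
wrist [[331.09635276101454, 0.0, 318.27020100330986], [0.0, 331.09635276101454, 238.26592008104817], [0.0, 0.0, 1.0]] [-0.03812717  0.          0.          0.          0.        ] [[0.251, 0.968, -0.001, -624.38], [0.926, -0.24, 0.292, -35.353], [0.282, -0.074, -0.956, 390.148], [0.0, 0.0, 0.0, 1.0]]
```

View pics/scene0.png

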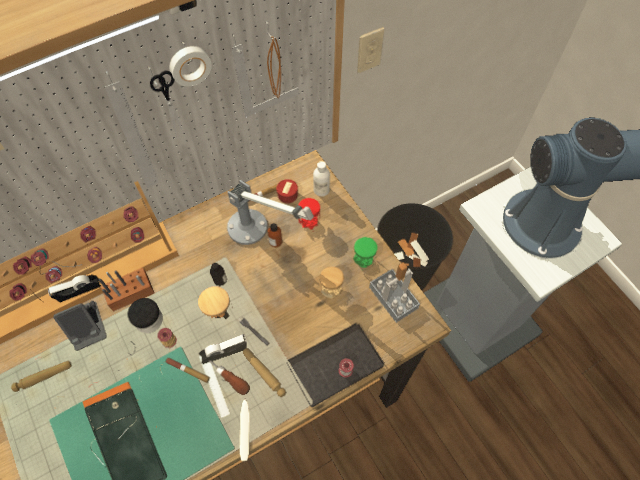

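View pics/side0.png

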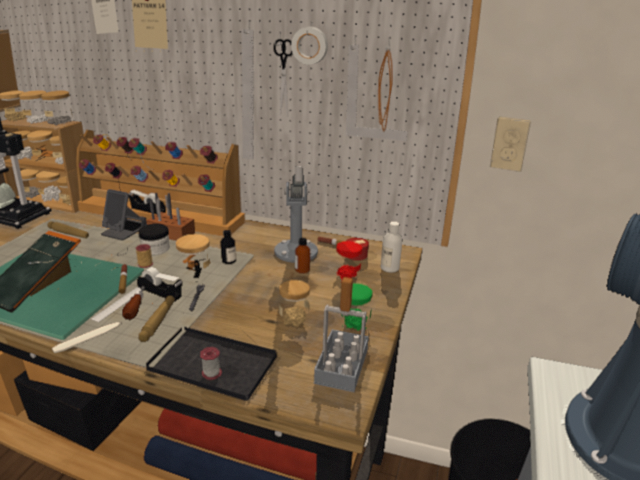

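Scene picture: the balancer post is at about (240,192), with the hook at about (305,212). The caddy is at (397,293), the tray at (337,363) and the spool at (346,367).
Candidates for the jar:
- Bamboo-lid glass jar at (331,280) in scene, (296,290) in side.
- Wider bamboo-lid jar on the mat at (213,302).
- Green look-alike at (365,250).
- Red look-alike at (309,210).

The one at (331,280) fits: it has a bamboo lid, it is the right size, and it stands beyond the hook tip. I'll confirm in enlarged crops.

Run:
```python
import cv2
a=cv2.imread('pics/scene0.png')[150:410,220:440];b=cv2.imread('pics/side0.png')[160:400,140:410]
cv2.imwrite('pics/c1.png',cv2.resize(a,None,fx=2.3,fy=2.3,interpolation=cv2.INTER_CUBIC))
cv2.imwrite('pics/c2.png',cv2.resize(b,None,fx=2.5,fy=2.5,interpolation=cv2.INTER_CUBIC))
```

```text
(no output)
```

View pics/c1.png

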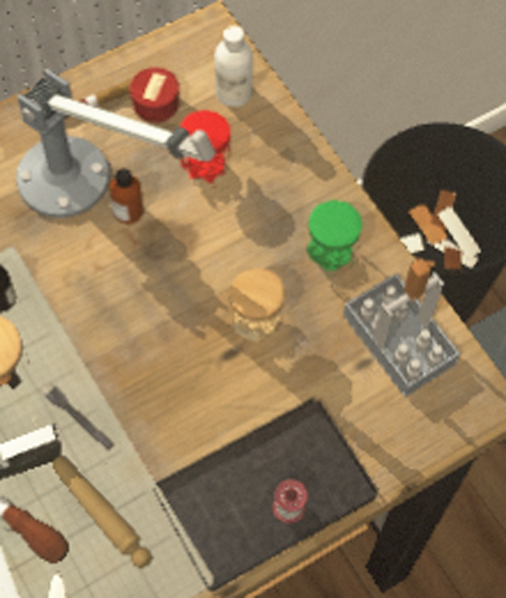

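View pics/c2.png

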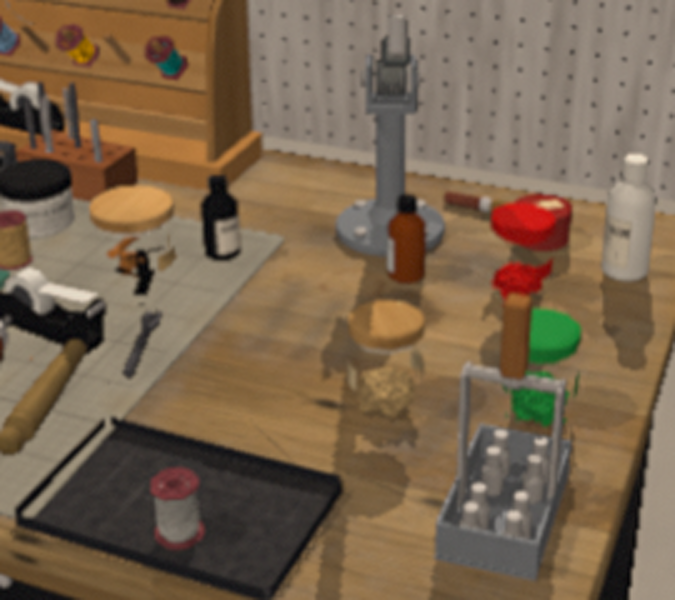

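The crops confirm it: the bamboo-lid jar is at c1 (256,292), c2 (387,322), straight beyond the arm tip. The others are green, red, or sit far off on the mat. The caddy stem top is at c1 (419,267), c2 (519,297).

```bash
cat > h.py <<'E'
import numpy as np,cv2
from scipy.spatial.transform import Rotation as R
def ray(d,uv):
    p=cv2.undistortPoints(np.array([[uv]],float),d['intrinsics'],d['dist'])[0,0]
    T=d['world_to_cam'];r=T[:3,:3].T@np.array([*p,1.]);return -T[:3,:3].T@T[:3,3],r/np.linalg.norm(r)
def atz(d,uv,z):
    o,r=ray(d,uv);return o+r*(z-o[2])/r[2]
def tri(*obs):
    A=0;b=0
    for d,uv in obs:
        o,r=ray(d,uv);P=np.eye(3)-np.outer(r,r);A=A+P;b=b+P@o
    return np.linalg.solve(A,b)
def proj(d,P):
    T=d['world_to_cam'];return cv2.projectPoints(np.atleast_2d(np.asarray(P,float)),cv2.Rodrigues(T[:3,:3])[0],T[:3,3],d['intrinsics'],d['dist'])[0][:,0]
def down(yaw): # jaw axis (tool y) at world angle yaw, tool z down
    y=np.array([np.cos(yaw),np.sin(yaw),0]);z=np.array([0,0,-1.]);x=np.cross(y,z)
    return R.from_matrix(np.c_[x,y,z]).as_quat()
E
python3 - <<'E'
from h import *
np.set_printoptions(precision=1,suppress=True)
A=np.load('scene0.npz');B=np.load('side0.npz')
a=lambda x,y:(x/2.3+219.8,y/2.3+149.8); b=lambda x,y:(x/2.5+139.8,y/2.5+159.8)
for n,p,q,z in [('jarlid',(256,292),(387,322),78),('stemtop',(419,267),(519,297),168),('foot',(62,176),(390,228),12),
 ('spool',(291,493),(175,482),42),('hookend',(197,140),(398,20),270),('pivot',(46,98),(392,88),155),
 ('t1',(157,487),(113,425),11),('t2',(317,402),(340,487),11),('t3',(377,495),(268,594),11),('t4',(212,587),(20,515),11),
 ('dyecap',(124,176),(407,200),78),('green',(335,222),(545,335),78),('redjar',(205,132),(524,222),78),('glue',(234,34),(635,160),112)]:
    print(n,tri((A,a(*p)),(B,b(*q))),atz(A,a(*p),z)[:2],atz(B,b(*q),z)[:2])
print('bail ends',atz(B,b(466,371),110),atz(B,b(561,383),110),'stem bot',atz(B,b(514,373),114))
for c in [(346,310),(385,282),(409,390),(458,352)]: print('caddy',atz(A,a(*c),22)[:2])
for c in [(439,527),(536,545)]: print('caddyB',atz(B,b(*c),22)[:2])
print('foot edges',atz(A,a(16,178),10),atz(A,a(110,178),10))
E
```

```text
jarlid [ 580.5 -119.9   73.1] [ 581.6 -118.1] [ 577.9 -112.2]
stemtop [462.6 -26.8 170. ] [462.9 -26.7] [462.6 -31.5]
foot [ 675.1 -381.8    4.8] [ 675.8 -378. ] [ 670.6 -368.1]
spool [654.   66.   46.1] [652.9  64.9] [656.9  62. ]
hookend [ 601.4 -190.9  276.6] [ 600.9 -193.4] [ 607.9 -213. ]
pivot [ 673.4 -385.8  147.1] [ 672.6 -382.6] [ 667.2 -362.2]
t1 [755.1 -15.7   6.3] [756.1 -13.7] [751.  -11.2]
t2 [573.5  -9.7   7.1] [574.5  -8.6] [571.6  -5.4]
t3 [575.2 101.6   9. ] [576.  102.4] [573.9 103. ]
t4 [757.9  96.    9.4] [758.6  97. ] [756.3  96.7]
dyecap [ 631.1 -304.1   78. ] [ 630.8 -304.4] [ 631.3 -303.7]
green [ 468.4 -147.5   70.7] [ 470.3 -145. ] [ 466.6 -135. ]
redjar [ 528.4 -312.1   71.9] [ 529.8 -308.9] [ 526.  -299.6]
glue [ 449.8 -383.5  112.3] [ 448.9 -384.2] [ 450.3 -383.1]
bail ends [492.9 -26.9 110. ] [433.2 -34.6 110. ] stem bot [462.4 -29.5 114. ]
caddy [496.8 -75.4]
caddy [443.6 -81.6]
caddy [490.9  31.2]
caddy [424.1  22.9]
caddyB [492.6  21.8]
caddyB [430.3  17.4]
foot edges [ 721.1 -403.2   10. ] [ 630.3 -349.4   10. ]
```

```bash
cat >> h.py <<'E'
def pose(p,yaw,tilt=0,back=5):
    """TCP pos & quat: grasp point at p, jaw axis at yaw, tool top leaning tilt towards tool +x (world yaw+90deg)"""
    q=R.from_quat(down(yaw)); q=q*R.from_rotvec([0,-tilt,0]) 
    return np.asarray(p,float)+q.apply([0,0,back]),q.as_quat()
E
python3 - <<'E'
from h import *
from station import robot,kin,sensors,cams
p,q=pose([0,0,0],np.radians(21),.15);print('lean of tool z',R.from_quat(q).apply([0,0,1]),'x dir',R.from_quat(q).apply([1,0,0]))
up=-R.from_quat(q).apply([0,0,1])
assert up[:2]@[-.358,.934]>0
y=np.radians(21);J=np.array([580.5,-117,45])
P,q=pose(J+up*150,y,.15)
robot.reach(P,q)
d=cams.snapshot('wrist');cv2.imwrite('pics/w1.png',d['img'][:,:,::-1]);np.savez('w1.npz',**d)
s=sensors.sense();print(s['t'],s['tool_pos'],s['joint_pos'],s['force'])
print('expected lid',proj(d,[J[0],J[1],78]))
E
```

```text
lean of tool z [ 0.05355384 -0.13951252 -0.98877108] x dir [-0.35434386  0.92309732 -0.14943813]
3.075 [572.86095024 -95.98102528 188.42347325] [-0.29861209  0.50695911  1.64962012 -0.15068728  0.89735098 -0.57743585] [-0.29062455  0.64331981  0.05741253]
expected lid [[317.03848241 246.32868767]]
```

View pics/w1.png

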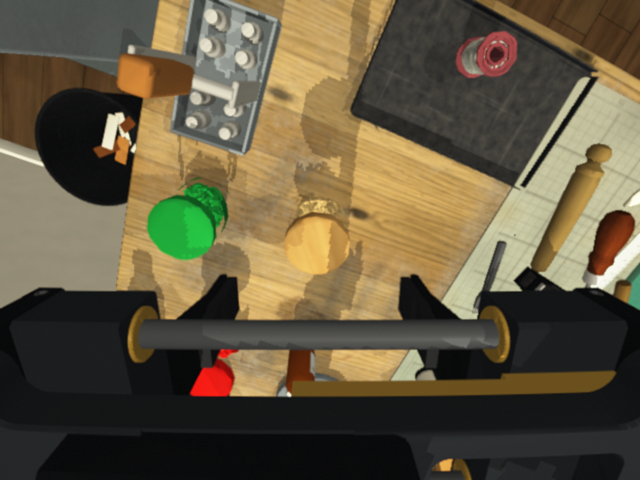

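The wrist view shows the jar lid centred at (317,243), where (317,246) was predicted, so it is located to about 2 mm. Next I grasp it and place it.

Run:
```python
from h import *
from station import robot,kin,sensors,cams
y=np.radians(21);J=np.array([580.5,-115.5,45]);T=.15
up=-R.from_quat(pose([0,0,0],y,T)[1]).apply([0,0,1])
P,q=pose(J,y,T); robot.move_straight(P,q,speed=120)
s=sensors.sense();print(s['t'],s['force'])
robot.gripper_to(0.0,20); s=sensors.sense();print('gap',s['finger_gap'],s['grip_force'],s['tool_pos'])
P2=P+up*15; robot.move_straight(P2,speed=60)
s=sensors.sense();print('force lifted',s['force'],s['grip_force'])
robot.move_straight(P+up*70+np.array([-10,30,0]),speed=150)
y2=np.radians(57);D=np.array([715,26.5,48.0])
robot.reach(*pose(D+[0,0,60],y2,T))
robot.move_straight(pose(D+[0,0,10],y2,T)[0],speed=120)
robot.move_straight(pose(D,y2,T)[0],speed=30)
robot.pause(.2);s=sensors.sense();print(s['t'],s['tool_pos'],s['force'],s['grip_force'])
d=cams.snapshot('side');cv2.imwrite('pics/s1.png',cv2.resize(d['img'][240:420,120:360,::-1],None,fx=2.5,fy=2.5))
```

```text
4.475 [-0.46046185 -0.04694869  0.25064259]
gap 0.6374031797103068 20.005303962675498 [ 580.70861807 -116.23286968   40.1456797 ]
force lifted [ 0.3352204  -0.82710834 -2.27711644] 20.020391259299686
8.125 [715.7719387   26.1205818   43.22450407] [ 0.07316448  0.47535288 -2.1209283 ] 20.02021549975325
```

View pics/s1.png

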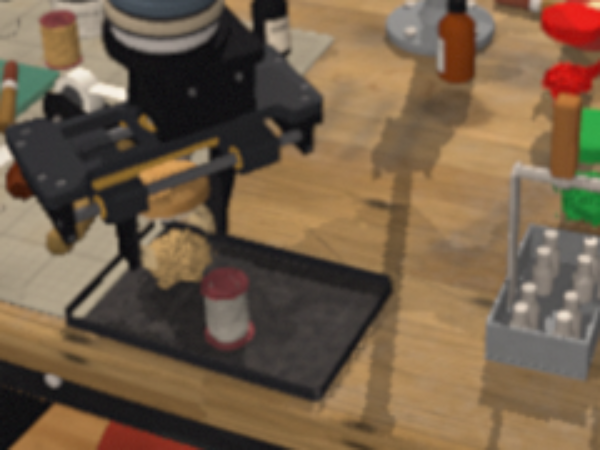

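The jar is just above the tray floor, clear of the spool. I release it, retreat, and photograph the caddy and the hook from above.

Run:
```python
from h import *
from station import robot,kin,sensors,cams
s=sensors.sense();P=np.array(s['tool_pos']);q=s['orientation'];up=-R.from_quat(q).apply([0,0,1])
robot.move_straight(P-[0,0,1.5],speed=15);robot.pause(.1);print(sensors.sense()['force'])
robot.gripper_to(0.85);robot.pause(.2)
robot.move_straight(P+up*90,speed=120)
ims=[]
def snap(n,f):
    d=cams.snapshot(n);np.savez(f,**d);return d['img'][:,:,::-1]
# over caddy
y=np.radians(7);robot.reach(*pose(np.array([463,-27,0])+[0,0,290],y));robot.gripper_to(.6)
a=snap('wrist','w2.npz')
y=np.radians(-69);c=np.array([602,-200])-55*np.array([np.cos(np.radians(21)),np.sin(np.radians(21))])
robot.reach(*pose([*c,355],y))
b=snap('wrist','w3.npz');e=snap('scene','sc2.npz')
s=sensors.sense();print(s['t'],s['tool_pos'],s['joint_pos'])
cv2.imwrite('pics/w2.png',a);cv2.imwrite('pics/w3.png',b);cv2.imwrite('pics/sc2.png',e)
cv2.imwrite('pics/comp.png',np.vstack([np.hstack([a[:300],])*1,b[:300]]))
```

```text
[ 1.16140016 -0.03347937 -0.87252781]
13.2583 [ 550.11749581 -218.35142809  349.58449479] [-5.66668575e-01  3.75714508e-01  1.36894207e+00  3.29643461e-04
  1.39854560e+00  6.35625584e-01]
```

View pics/comp.png

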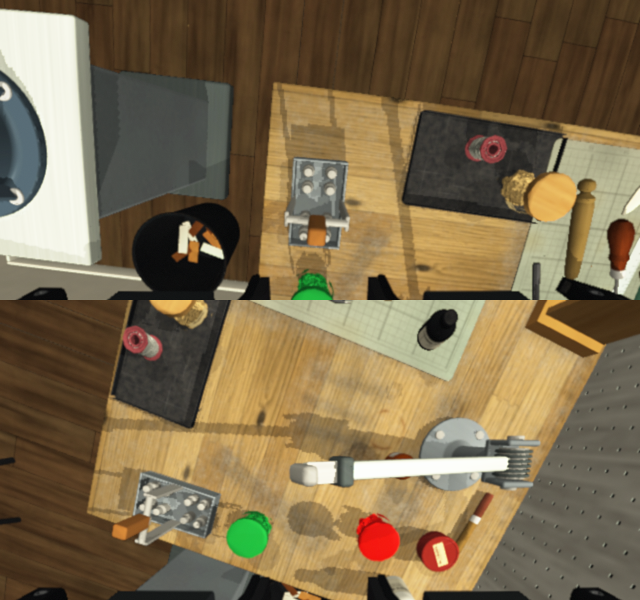

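Run:
```python
import cv2,numpy as np
a=cv2.imread('pics/w2.png')[150:255,270:370];b=cv2.imread('pics/w3.png')[120:200,280:540]
A=cv2.resize(a,(600,630)[::1] if 0 else (400,420),interpolation=cv2.INTER_CUBIC);B=cv2.resize(b,(780,240),interpolation=cv2.INTER_CUBIC)
# second: hook close-up 5x
C=cv2.resize(b[30:75,5:75],None,fx=5,fy=5,interpolation=cv2.INTER_CUBIC)
o=np.zeros((600,800,3),np.uint8)
A=cv2.resize(a,(320,336),interpolation=cv2.INTER_CUBIC)
o[:336,:320]=A;o[:225,330:680]=C;o[350:590,:780]=B
cv2.imwrite('pics/comp2.png',o)
```

```text
(no output)
```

View pics/comp2.png

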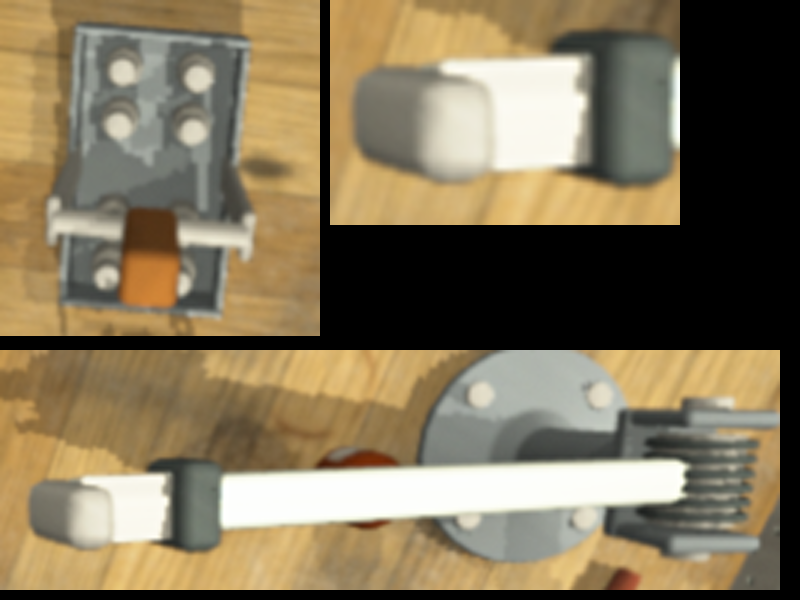

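Composite picture:
- **Caddy:** bar ends at (50,220) and (252,238), stem top at (151,278).
- **Hook close-up:** lip's inner top edge at (490,125), shoulder edge at (592,125).
- **Arm:** runs from (685,480) to (220,500) in the lower strip.

Next I compute positions from these.

Run:
```python
from h import *
np.set_printoptions(precision=1,suppress=True)
W2=np.load('w2.npz');W3=np.load('w3.npz')
a=lambda x,y:(x/3.2+269.7,y/3.2+149.7); b=lambda x,y:(x/3+279.8,(y-350)/3+119.8); c=lambda x,y:((x-330)/5+284.8,y/5+149.8)
e1,e2=atz(W2,a(54,220),110),atz(W2,a(250,237),110)
print('bar',e1,e2,(e1+e2)/2,np.linalg.norm(e1-e2),'yaw',np.degrees(np.arctan2(*(e2-e1)[1::-1])))
print('stem top',atz(W2,a(151,278),168))
cs=[atz(W2,a(*p),20)[:2] for p in [(78,25),(247,42),(221,312),(63,300)]];print('rim',cs)
print('long',[np.degrees(np.arctan2(*(cs[i]-cs[j])[::-1])) for i,j in [(0,3),(1,2)]])
piv=atz(W3,b(707,481),155);pv2=atz(W3,b(712,402),155),atz(W3,b(703,560),155)
print('piv',piv,pv2)
li=atz(W3,c(490,125),276.7);sh=atz(W3,c(592,120),256.6)
print('lip',li,'sh',sh)
for p in((220,500),(450,490),(600,483)):
  o,r=ray(W3,b(*p));  # arm top ray intersects vertical plane through pivot... report at line z
  z=155+ (259-155)*{220:.83,450:.45,600:.2}[p[0]];print('arm pt',atz(W3,b(*p),z))
for n,P,off in(('lip',li,3.0),('sh',sh,-11.1)):
  v=(P-piv)[:2];print(n,'r',np.linalg.norm(v),'expected',192.6+off,'dir',np.degrees(np.arctan2(v[1],v[0])))
print('foot c', atz(W3,b(520,455),10))
```

```text
bar [431.8 -27.8 110. ] [493.4 -25.8 110. ] [462.6 -26.8 110. ] 61.600011734264754 yaw 1.891548304756742
stem top [462.3 -25.7 168. ]
rim [array([427.6,  26.5]), array([492.1,  28.1]), array([497.4, -80.5]), array([432.6, -83.3])]
long [np.float64(92.62613209847422), np.float64(92.7824498555785)]
piv [ 675.6 -386.4  155. ] (array([ 698.9, -374.7,  155. ]), array([ 651.5, -398.9,  155. ]))
lip [ 603.2 -197.3  276.7] sh [ 607.1 -211.3  256.6]
arm pt [ 613.1 -222.8  241.3]
arm pt [ 638.3 -289.5  201.8]
arm pt [ 659.1 -342.3  175.8]
lip r 202.4498426112619 expected 195.6 dir 110.9440446356605
sh r 187.97030642713426 expected 181.5 dir 111.3649530821446
foot c [ 673.8 -378.3   10. ]
```

```bash
cat >> h.py <<'E'
AZ=np.radians(111.2);U=np.array([np.cos(AZ),np.sin(AZ),0]);PV=np.array([673.2,-380.,155.]);YH=AZ-np.pi/2
def seat(th):
    e=.496-th;return PV+219*(np.cos(e)*U+np.sin(e)*np.array([0,0,1]))
def bail(p,yaw=YH,tilt=0): return pose(p,yaw,tilt,back=-33)
E
python3 - <<'E'
from h import *
from station import robot,kin,sensors,cams
np.set_printoptions(precision=2,suppress=True)
f=lambda: np.mean([ (robot.pause(.02),sensors.sense()['force'])[1] for _ in range(8)],0)
y=np.radians(2.5);B=np.array([462.5,-26.3,110])
print([kin.solve_ik(*bail(x,YH,-.2)) is not None for x in (seat(0)+110*U+[0,0,38],seat(0)-4*U+[0,0,38],)],kin.solve_ik(*bail(seat(.7))) is not None)
robot.reach(*bail(B+[0,0,90],y)); print('base',f())
robot.move_straight(bail(B,y)[0],speed=100)
robot.gripper_to(0,50);s=sensors.sense();print('gap',s['finger_gap'],s['grip_force'],s['tool_pos'])
robot.move_straight(bail(B+[0,0,187],y)[0],speed=120);robot.pause(.2);print('held',f())
robot.reach(*bail(seat(0)+110*U+[0,0,38],YH,-.2))
robot.pause(.2);print('entry',f(),sensors.sense()['t'])
robot.move_straight(bail(seat(0)-4*U+[0,0,38],YH,-.2)[0],speed=70)
robot.pause(.2);s=sensors.sense();print('over',f(),s['t'],s['tool_pos'],bail(seat(0)-4*U+[0,0,38],YH,-.2)[0])
for n in('scene','side'):
    d=cams.snapshot(n);np.savez(n+'3.npz',**d);p=proj(d,[seat(0)])[0].astype(int);print(n,p)
    im=d['img'][max(p[1]-75,0):p[1]+75,p[0]-50:p[0]+50,::-1]
    cv2.imwrite(f'pics/{n}3.png',cv2.resize(im,(400,600),interpolation=cv2.INTER_CUBIC))
cv2.imwrite('pics/over.png',np.hstack([cv2.imread('pics/scene3.png'),cv2.imread('pics/side3.png')]))
E
```

```text
[True, True] True
base [ 0.13 -0.08  0.03]
gap 0.1790686873598133 49.97656621970236 [462.11 -26.17 142.92]
held [ 0.05  0.12 -4.62]
entry [ 0.1  -0.09 -4.56] 19.0667
over [ 0.17 -0.08 -4.52] 21.0417 [ 607.32 -210.01  329.69] [ 607.37 -210.27  329.57]
scene [302 211]
side [298 175]
```

View pics/over.png

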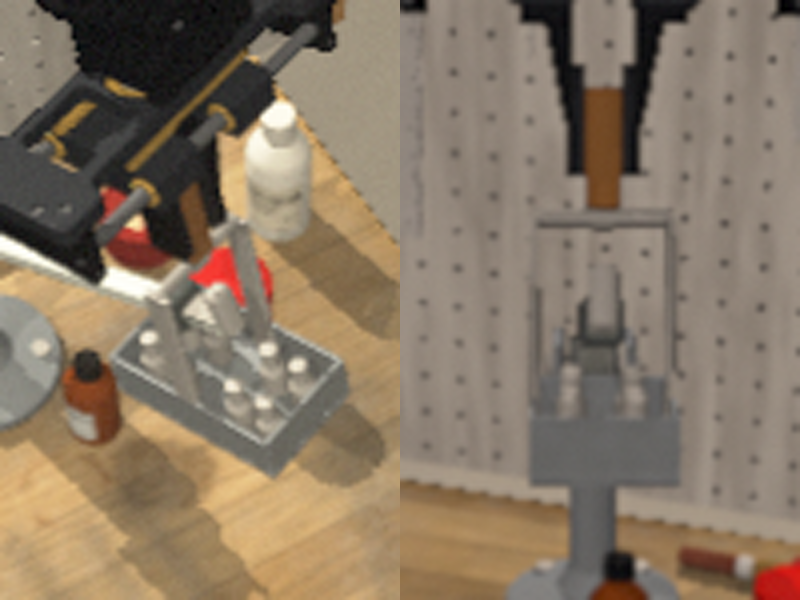

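The pictures show the hook centred between the straps under the bar, with no contact. Caddy weight is about 4.6 N, so balance should be near 0.39 rad. I lower it with force feedback.

Run:
```python
from h import *
from station import robot,kin,sensors,cams
np.set_printoptions(precision=2,suppress=True)
f=lambda n=4: np.mean([ (robot.pause(.02),sensors.sense()['force'])[1] for _ in range(n)],0)
f0=f(8)
z=38
while z>-6:
    z-=16 if z>22 else 3
    robot.move_straight(bail(seat(0)-4*U+[0,0,z],YH,-.2)[0],speed=40)
    F=f()-f0;print(z,'dFz',F[2].round(2),'along',(F@U).round(2))
    if F[2]>1 or abs(F@U)>3: break
print(sensors.sense()['t'])
```

```text
22 dFz -0.51 along 0.18
19 dFz 0.15 along -0.53
16 dFz -0.19 along 0.62
13 dFz 0.22 along -0.02
10 dFz -1.02 along -1.97
7 dFz -1.33 along -1.29
4 dFz -0.46 along -0.74
1 dFz -0.11 along -0.09
-2 dFz 2.28 along 0.17
24.5583
```

Floor contact came at z≈-2, as predicted. Now I follow the arc down, bringing the tilt back to 0.

Run:
```python
from h import *
from station import robot,kin,sensors,cams
np.set_printoptions(precision=2,suppress=True)
f=lambda n=6: np.mean([ (robot.pause(.02),sensors.sense()['force'])[1] for _ in range(n)],0)
for th in (.04,.08,.13,.18,.23,.27,.31,.34,.37,.40,.43,.46,.49,.52):
    k=min(th/.2,1)
    robot.move_straight(*bail(seat(th)-4*(1-k)*U,YH,-.2*(1-k)),speed=30)
    F=f();print(th,'Fz',F[2].round(2),'along',(F@U).round(2),'M',sensors.sense()['wrist_torque'])
    if F[2]>-.25: break
print(sensors.sense()['t'])
```

```text
0.04 Fz -2.04 along 0.03 M [-0.24 -0.04 -0.02]
0.08 Fz -2.6 along -1.96 M [-0.55 -0.15  0.  ]
0.13 Fz -3.4 along -5.14 M [-1.13 -0.27 -0.01]
0.18 Fz -4.06 along -7.78 M [-1.45 -0.37 -0.03]
0.23 Fz -3.1 along -7.3 M [-1.49 -0.27  0.02]
0.27 Fz -2.12 along -6.22 M [-1.24 -0.23 -0.01]
0.31 Fz -1.1 along -5.25 M [-1.07 -0.16  0.02]
0.34 Fz -1.12 along -4.93 M [-0.99 -0.33  0.01]
0.37 Fz -0.4 along -4.34 M [-0.77 -0.61 -0.04]
0.4 Fz -0.47 along -3.11 M [-0.5  -0.53  0.02]
0.43 Fz -0.06 along -1.41 M [-0.23 -0.27  0.04]
30.5333
```

The bar is pressing on the lip, so I ease it inward until the horizontal force vanishes.

Run:
```python
from h import *
from station import robot,kin,sensors,cams
np.set_printoptions(precision=2,suppress=True)
f=lambda n=8: np.mean([ (robot.pause(.02),sensors.sense()['force'])[1] for _ in range(n)],0)
V=np.array([-U[1],U[0],0])
for dx in (2,4,6):
    robot.move_straight(bail(seat(.43)-dx*U)[0],speed=15)
    F=f();print(dx,'Fz',F[2].round(2),'along',(F@U).round(2),'across',(F@V).round(2),'M',sensors.sense()['wrist_torque'])
    if abs(F@U)<.35: break
s=sensors.sense();print(s['t'],s['tool_pos'])
ims=[]
for n in('scene','side'):
    d=cams.snapshot(n);p=proj(d,[seat(.43)])[0].astype(int);print(n,p)
    im=d['img'][max(p[1]-75,0):p[1]+75,p[0]-50:p[0]+50,::-1]
    ims.append(cv2.resize(im,(400,600),interpolation=cv2.INTER_CUBIC))
cv2.imwrite('pics/hung.png',np.hstack(ims))
```

```text
2 Fz 0.31 along 3.42 across -0.64 M [ 0.5   0.23 -0.01]
4 Fz 0.11 along 2.96 across 1.11 M [0.47 0.45 0.  ]
6 Fz 0.53 along 2.13 across 0.97 M [ 0.2   0.36 -0.02]
31.7833 [ 596.49 -182.21  202.54]
scene [313 240]
side [298 227]
```

View pics/hung.png

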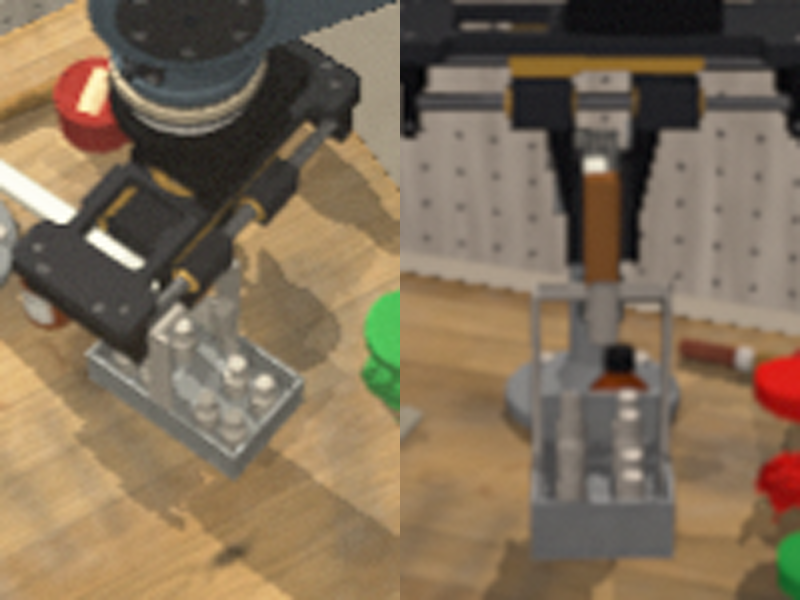

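Run:
```python
from h import *
from station import robot,kin,sensors,cams
np.set_printoptions(precision=2,suppress=True)
f=lambda n=10: np.mean([ (robot.pause(.02),sensors.sense()['force'])[1] for _ in range(n)],0)
V=np.array([-U[1],U[0],0])
for th,dx in ((.41,6),(.41,5.3),(.41,4.6),(.41,4),(.41,3.4),(.41,2.8)):
    robot.move_straight(bail(seat(th)-dx*U)[0],speed=15)
    F=f();print(th,dx,'Fz',F[2].round(2),'along',(F@U).round(2),'across',(F@V).round(2))
    if F@U<.5: break
print(sensors.sense()['t'])
```

```text
0.41 6 Fz 0.38 along 1.07 across 1.11
0.41 5.3 Fz 0.31 along -1.74 across 1.41
32.9083
```

Run:
```python
from h import *
from station import robot,kin,sensors,cams
np.set_printoptions(precision=2,suppress=True)
f=lambda n=10: np.mean([ (robot.pause(.02),sensors.sense()['force'])[1] for _ in range(n)],0)
V=np.array([-U[1],U[0],0])
dx,dv=5.7,.5
for th in (.39,.38,.38,.38,.38,.38):
    robot.move_straight(bail(seat(th)-dx*U+dv*V)[0],speed=15)
    F=f();a,c=F@U,F@V;print(th,round(dx,2),round(dv,2),'Fz',F[2].round(2),'along',a.round(2),'across',c.round(2))
    if abs(a)<.5 and abs(c)<.6: break
    dx-=.15*a;dv+=.3*c
print(sensors.sense()['t'])
```

```text
0.39 5.7 0.5 Fz -0.17 along -2.05 across -0.27
0.38 6.01 0.42 Fz 0.41 along -1.96 across -1.22
0.38 6.3 0.05 Fz 0.17 along -1.09 across -1.04
0.38 6.46 -0.26 Fz -0.11 along -0.51 across -0.34
0.38 6.54 -0.36 Fz 0.5 along 0.61 across 0.85
0.38 6.45 -0.11 Fz 0.02 along 1.43 across 0.95
35.6583
```

Residual forces are now at noise level. I relax the grip first, check the balance, then open.

Run:
```python
from h import *
from station import robot,kin,sensors,cams
np.set_printoptions(precision=2,suppress=True)
f=lambda n=20: np.mean([ (robot.pause(.02),sensors.sense()['force'])[1] for _ in range(n)],0)
for g in(25,12,6,3):
    robot.gripper_to(0,g)
    F=f();s=sensors.sense();print(g,'F',F,'along',F@U,s['grip_force'],s['finger_gap'],s['t'])
```

```text
25 F [-1.28  1.58  0.34] along 1.9369000045346167 24.97354858147446 0.1808557346228771 36.2083
12 F [-1.59  1.95  0.55] along 2.3907173112302758 11.985634776035567 0.18239905770394485 36.7583
6 F [-1.61  1.45  0.36] along 1.9376451928940324 5.9997826178459945 0.18058849765108229 37.3083
3 F [-1.77  0.03  0.3 ] along 0.6631164475581437 3.0002351512723635 0.18378786640741374 37.8583
```

Run:
```python
from h import *
from station import robot,kin,sensors,cams
np.set_printoptions(precision=2,suppress=True)
f=lambda n=20: np.mean([ (robot.pause(.02),sensors.sense()['force'])[1] for _ in range(n)],0)
P=np.array(sensors.sense()['tool_pos'])
d=seat(.36)-seat(.38)
robot.move_straight(P+d,speed=10);F=f();print('F',F,'along',F@U)
if abs(F[2])<.45:
    robot.gripper_to(.24);robot.pause(.6);F=f();print('open',F,sensors.sense()['grip_force'])
    robot.gripper_to(.6);robot.pause(.5);F=f();s=sensors.sense();print(F,s['t'],s['finger_gap'])
    dd=cams.snapshot('side');im=dd['img'][140:400,180:380,::-1];cv2.imwrite('pics/rel.png',cv2.resize(im,(460,598)))
```

```text
F [-1.68 -0.14  0.02] along 0.47730782287798534
open [ 0.08 -0.12 -0.14] 0.0
[ 0.1  -0.16  0.17] 41.8 0.600382895265719
```

Force is zero with the fingers open. I retreat upward and check numerically that the caddy hangs still, since my picture budget is used up.

Run:
```python
from h import *
from station import robot,kin,sensors,cams
np.set_printoptions(precision=1,suppress=True)
P=np.array(sensors.sense()['tool_pos'])
robot.move_straight(P+[0,0,45],speed=60);robot.move_straight(P+[0,0,130]+60*U,speed=120)
robot.reach(*pose([450,150,350],np.radians(21)));robot.pause(1)
def stem(n):
    d=cams.snapshot(n);p=proj(d,[seat(.38)+[0,0,31]])[0].astype(int);x0,y0=p[0]-30,p[1]-30
    im=d['img'][y0:y0+60,x0:x0+60].astype(int);r,g,b=im[...,0],im[...,1],im[...,2]
    m=((r-b>60)&(r<190)&(r>1.6*g)).astype(np.uint8)
    k,l,st,c=cv2.connectedComponentsWithStats(m)
    j=[i for i in range(1,k) if st[i,4]>25];return d,[(c[i]+[x0,y0],st[i]) for i in j],p
for _ in range(2):
    D,a,pa=stem('scene');S,b,pb=stem('side')
    print('pred',pa,pb);print('scene',a);print('side',b);robot.pause(.6)
    if a and b:
        best=[tri((D,x[0]),(S,y[0])) for x in a for y in b];print('stem mid',best,'expected bail+31',seat(.38)+[0,0,31])
print(sensors.sense()['t'],sensors.sense()['force'])
```

```text
pred [312 230] [298 205]
scene [(array([287.4, 200.8]), array([ 0,  0, 13,  3, 31], dtype=int32)), (array([310.9, 216. ]), array([16, 10, 22, 16, 65], dtype=int32)), (array([302.2, 222.3]), array([16, 18,  8, 10, 35], dtype=int32))]
side []
pred [312 230] [298 205]
scene [(array([287.5, 200.8]), array([ 0,  0, 13,  3, 32], dtype=int32)), (array([311. , 215.9]), array([16,  9, 22, 17, 68], dtype=int32)), (array([302.2, 222.3]), array([16, 18,  8, 10, 35], dtype=int32))]
side []
47.3333 [-0.5  0.2 -0.2]
```

Run:
```python
from h import *
from station import sensors,cams,robot
np.set_printoptions(precision=1,suppress=True)
pc=[]
for _ in range(2):
    d=cams.snapshot('side');im=d['img'].astype(int);sub=im[160:260,275:325]
    m=((sub[...,0]-sub[...,2]>50)&(sub[...,0]>1.45*sub[...,1])).astype(np.uint8)
    k,l,st,c=cv2.connectedComponentsWithStats(m)
    for i in range(1,k):
        if st[i,4]>25: print(st[i][:5]+[275,160,0,0,0],c[i]+[275,160],sub[l==i].mean(0))
    pc.append(d['img']);robot.pause(.5)
print('pred stem bottom/top for th',[(t,proj(d,[seat(t)+[0,0,4],seat(t)+[0,0,58]]).tolist()) for t in(.3,.35,.4)])
print('motion',np.abs(pc[0].astype(int)-pc[1])[160:400,240:360].mean())
# strap/tray level: column brightness check of jar lid on tray
print('jar pred',proj(d,[[715,26.5,80]]))
```

```text
[297 186   5  27 130] [299.  198.7] [120.7  76.7  39.6]
[318 237   7   5  29] [321.1 238.7] [114.4  65.3  47.2]
[297 186   5  27 130] [299.  198.7] [120.8  76.6  39.7]
[318 237   7   5  30] [321.1 238.8] [113.6  65.1  46.9]
pred stem bottom/top for th [(0.3, [[298.7865484003037, 210.04815973331125], [299.0212857603023, 181.8397408945083]]), (0.35, [[298.7615164498247, 215.9247335603709], [298.991834703108, 187.95509689927962]]), (0.4, [[298.7314791786215, 221.6812254591581], [298.95720195632623, 193.96562193834703]])]
motion 0.8512962962962963
jar pred [[187.4 313.5]]
```

The side-view check shows the stem upright at column 299, rows 186–213. That puts the arm at about 0.33 rad, and nothing moves between frames.

```bash
python3 -c "
from station import workorder;print(workorder.sign_off())"
```

```text
the job is handed in; nothing more can be done
None
```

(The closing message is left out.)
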